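# Code-check the treat tins and stow them

### The job

With the reader's dial still at rest, stand every tin upright on a circle of its own in front of the code reader, stripe squarely facing the reader's window, and let go; then turn the dial clockwise until it clicks over to read with all the tins still so. Then stow all the tins standing upright in the drawer, and finish with the drawer fully shut and the dial clicked back to rest. Leave the other things on the bench where they are.

Things in the scene. Friction and masses are not known exactly. Their poses are not given: they have to be found in the camera images.
- tinA: a closed tin standing upright, 62 mm diameter, 80 mm tall, bottom-heavy (about 0.25 kg), aluminium with a blue band, and an orange code stripe down one side that continues as an orange bar on the lid from the centre to that side; origin at the centre of its underside, z up, +x towards the stripe. Two or three of the three tins are present (None if absent)
- tinA_mark (a point): the middle of that tin's orange stripe, on its side 31 mm out along the tin's +x, 40 mm up
- tinB: a closed tin standing upright, 62 mm diameter, 80 mm tall, bottom-heavy (about 0.25 kg), aluminium with a blue band, and an orange code stripe down one side that continues as an orange bar on the lid from the centre to that side; origin at the centre of its underside, z up, +x towards the stripe. Two or three of the three tins are present (None if absent)
- tinB_mark (a point): the middle of that tin's orange stripe, on its side 31 mm out along the tin's +x, 40 mm up
- tinC: a closed tin standing upright, 62 mm diameter, 80 mm tall, bottom-heavy (about 0.25 kg), aluminium with a blue band, and an orange code stripe down one side that continues as an orange bar on the lid from the centre to that side; origin at the centre of its underside, z up, +x towards the stripe. Two or three of the three tins are present (None if absent)
- tinC_mark (a point): the middle of that tin's orange stripe, on its side 31 mm out along the tin's +x, 40 mm up
- circle1 (a point): centre of the middle of 3 white-ringed circles (76 mm, in a row along y) on a flush black mat in front of the fixed code reader, table height, with the reader's axes. The reader is a grey bar 300 mm long (y), 70 deep, 60 tall; its black window with red line is 69 mm to +x of the circles. A tin faces it when tin +x = reader +x. White box, 100 tall, behind. Reader and cabinet may swap sides
- circle0 (a point): centre of an outer circle, 100 mm to the -y of the middle one (reader's axes), table height
- circle2 (a point): centre of an outer circle, 100 mm to the +y of the middle one (reader's axes), table height
- dial (a joint): angle (rad) of the dial on top of the reader's bar: orange grip bar 49 x 14 x 34 mm tall on a 52 mm black disc. Two clicks: 0 = rest, 1.2 = read; grows clockwise seen from above. Takes about 0.1 N m, snaps on by itself past half-way (0.6). The grip bar points 0.6 rad counterclockwise of the reader's x at 0, 0.6 rad clockwise of it at 1.2
- dial_grip (a point): a point on the dial's axis at the height to grip the bar, 97 mm above the table (bar top 106 mm, bar foot 74 mm; the reader's bar beneath is 60 mm tall); its x is along the grip bar
- cabinet_drawer0_handle (a point): middle of the bar handle of the blue-fronted drawer in a low white cabinet (240 mm deep, 300 wide, 130 tall). The steel bar is 120 mm long along y, 35 mm in front of the front, about 94 mm above the table; moves with the drawer. Axes as the cabinet's: the drawer slides out to -x, towards the robot
- cabinet_drawer0 (a joint): how far the drawer is pulled out (m): 0 shut, 0.165 fully out
- drawer_in (a point): a point on the drawer's inner floor, 22 mm above the table, midway in y and 75 mm behind the inner face of its front panel; moves with the drawer, axes as the cabinet's. Inside 195 mm (x) by 258 mm (y), walls 92 mm tall; top of the front panel 118 mm above the table. Pulled out by d, all but about the front d - 10 mm stays under the cabinet's top
- label_roll: bystander, to be left alone: a white paper label roll standing on its flat side, 68 mm across, 45 mm tall
- foil_pan: bystander, to be left alone: a small open foil pan, 100 x 80 x 30 mm
- scraper: bystander, to be left alone: an orange-handled spatula lying flat
- brush: bystander, to be left alone: a blue-handled brush lying flat
- sanitizer: bystander, to be left alone: a white bottle with blue cap, 170 mm tall
- jar: bystander, to be left alone: a glass jar with red lid, 100 mm tall
There are look-alikes about, which are no part of the job. What is shaped like the tinA but yellow is not meant.

How it is judged:
On the way, in this order (a step that is already met when the one before it is completed fails the run):
1. dial at rest and every tin upright, released, on a circle of the reader with its stripe facing the window (angle between each of tinA, tinB, tinC's own z axis and vertical below 0.15 rad and height (world z) of each of tinA, tinB, tinC below 0.01 m and linear speed of each of tinA, tinB, tinC below 0.05 m/s and (horizontal distance between tinA and circle0 below 0.02 m or horizontal distance between tinA and circle1 below 0.02 m or horizontal distance between tinA and circle2 below 0.02 m) and angle between the x axis of each of tinA, tinB, tinC and the x axis of circle1, either way round below 0.3 rad and x of each of tinA_mark, tinB_mark, tinC_mark in the frame of circle1 above 0 m and contact force between the fingers and tinA below 0.5 N and (horizontal distance between tinB and circle0 below 0.02 m or horizontal distance between tinB and circle1 below 0.02 m or horizontal distance between tinB and circle2 below 0.02 m) and contact force between the fingers and tinB below 0.5 N and (horizontal distance between tinC and circle0 below 0.02 m or horizontal distance between tinC and circle1 below 0.02 m or horizontal distance between tinC and circle2 below 0.02 m) and contact force between the fingers and tinC below 0.5 N and value of joint dial below 0.4 rad), for 0.2 s.
2. dial clicked over to read while every tin stands so (angle between each of tinA, tinB, tinC's own z axis and vertical below 0.15 rad and height (world z) of each of tinA, tinB, tinC below 0.01 m and linear speed of each of tinA, tinB, tinC below 0.05 m/s and (horizontal distance between tinA and circle0 below 0.02 m or horizontal distance between tinA and circle1 below 0.02 m or horizontal distance between tinA and circle2 below 0.02 m) and angle between the x axis of each of tinA, tinB, tinC and the x axis of circle1, either way round below 0.3 rad and x of each of tinA_mark, tinB_mark, tinC_mark in the frame of circle1 above 0 m and contact force between the fingers and tinA below 0.5 N and (horizontal distance between tinB and circle0 below 0.02 m or horizontal distance between tinB and circle1 below 0.02 m or horizontal distance between tinB and circle2 below 0.02 m) and contact force between the fingers and tinB below 0.5 N and (horizontal distance between tinC and circle0 below 0.02 m or horizontal distance between tinC and circle1 below 0.02 m or horizontal distance between tinC and circle2 below 0.02 m) and contact force between the fingers and tinC below 0.5 N and value of joint dial above 0.95 rad), for 0.2 s.
3. every tin stands upright in the drawer (angle between each of tinA, tinB, tinC's own z axis and vertical below 0.2 rad and z of tinA in the frame of drawer_in between -0.01 and 0.02 m and x of tinA in the frame of drawer_in between -0.075 and 0.12 m and y of tinA in the frame of drawer_in between -0.13 and 0.13 m and z of tinB in the frame of drawer_in between -0.01 and 0.02 m and x of tinB in the frame of drawer_in between -0.075 and 0.12 m and y of tinB in the frame of drawer_in between -0.13 and 0.13 m and z of tinC in the frame of drawer_in between -0.01 and 0.02 m and x of tinC in the frame of drawer_in between -0.075 and 0.12 m and y of tinC in the frame of drawer_in between -0.13 and 0.13 m), for 0.2 s.
At the end, for the whole second after the job is handed in: every tin stands upright (0.2 rad) and still on the drawer floor, drawer shut within 12 mm, dial back below 0.25 rad; before that, tins within 20 mm of a circle centre and stripe within 0.3 rad of facing the reader, before and while the dial passes 0.95 rad (all of step 3 and value of joint cabinet_drawer0 below 0.012 m and value of joint dial below 0.25 rad and linear speed of each of tinA, tinB, tinC below 0.03 m/s); the robot touches nothing.
It fails at once if a bystander is pushed more than 50 mm away (distance of any of label_roll, foil_pan, scraper, brush, sanitizer, jar from where it was at the start of the episode above 0.05 m).
Of tinA, tinB, tinC only 2 to 3 are there at a start; the rules pass over those that are not, and their reading is None.
At some moment in a run one of tinA, tinB, tinC may be knocked a few centimetres aside while the robot is not near it.
It also fails if it takes over 210 s, if anything falls off the work surface, if the arm or the gripper's body presses on something with over 40 N, if the wrist force passes 120 N, or if a joint passes its speed limit or range.

### The arm

A 7-joint arm with a two-finger parallel gripper is mounted at the origin on the work surface. World frame = base frame: x ahead of the robot, y to its left, z up, the work surface at z = 0. Lengths are in m, angles in rad, forces in N, time in s.
With the tool pointing down it reaches from about 0.425 to 1.025 m from the base axis. Payload 3.6 kg.
Tool frame: the origin (TCP) lies on the centre line of the jaws, within the pads' length; the fingertips stand 11 mm ahead of it and the grasp point (between the pads) lies 8 mm behind it; z points along the fingers, y is the line along which they close (so a half turn about z gives the same grasp; the last joint's range is limited). The gripper opens to 85 mm and grips with 20 to 120 N. Pads are 22 mm wide; open, the fingers measure 114 mm over their backs; the gripper's body (76 mm by 85 mm) begins 54 mm behind the grasp point. The pads swing forward as they close: fully open they stand 13 mm farther back than shut.
Start: joints at [-1.357, 0.591, 0.048, 1.609, -0.033, 0.943, -0.034], TCP at [0.219, 0.691, 0.242] pointing down, gripper open.
Joint ranges: [-2.69, 2.69], [-0.47, 2.24], [-1.27, 1.36], [0.19, 2.51], [-1.53, 4.68], [0.08, 2.07], [-3.09, 3.09]. Speed limits (rad/s): [2.57, 2.57, 3.14, 3.14, 3.14, 3.14, 3.14].

### API

Orientations are given as [roll, pitch, yaw] about the fixed x, y, z axes, in that order (R = Rz(yaw) Ry(pitch) Rx(roll)).
In Python, from station import env gives the robot as it stands. The module is installed in compiled form; this text tells all that it offers.
- The arm moves only by the tool play_rows, never from a script. Its argument "series" is a list of rows, each a list of 3 entries, a list of its own where there are three numbers: the shift along the world's x, y, z scaled (see below), then the turn, a rotation vector about the world's x, y, z scaled (see below), then the opening, from -1 (shut) to 1 (fully open). In form: [[[x, y, z], [rx, ry, rz], gripper], ...]. A call has 1 to 12 rows; each row is the pose to reach, as a shift and turn from the pose commanded when the call began, turning the shorter way round; what a row does not reach only later rows make up. The controller multiplies each number of a shift by 40 cm and each number of a turn by pi rad. A row lasts 1/8 s, in which the tool goes at most 62.5 mm and 10.7 degrees, less where a joint would pass 70% of its speed; a pose out of reach is approached as far as the arm can. A call with a number of a shift or a turn outside -1 to 1 is refused whole. A call with a gripper value outside its range is refused whole. The fingers move at their own pace and stop on an object; the grip force is fixed at half the most. Time passes only in rows, so rows that repeat a pose let the fingers close. It gives the time, the measured TCP pose, the force, the opening and the grip force at its end, in the units of the state.
- env.sense(): the state, without advancing time (a new reading comes with each control period).
- env.grab_frame(name): name is "scene" or "top" or "wrist"; returns the picture (400x640x3 uint8, red, green, blue); there is no depth.
- env.camera_info(name): a dict with "vfov" (degrees; the focal length in pixels is half the picture's height over the tangent of half this angle, whatever the lens; pixels are square), "cx", "cy" (the principal point, pixels), "rvec" (rotation vector, rad) and "tvec" (3), from world to camera coordinates, as OpenCV has them; the wrist camera has in their place "T_tool_cam" (4x4, takes a point from camera to tool coordinates, whose origin is the TCP and whose axes are the flange's). Camera axes: x right, y down, z forward; pixel columns grow to the right and rows downward; lengths in m; the calibration is good to about 2 mm. A picture is of the moment at which its call begins: read the wrist's pose just before it. camera_info takes no time and is no camera call.
- env.job_done(): hands the job in; it is judged then, once.
The state is a dict: "t": time; "joint_positions": joint angles; "qd": joint speeds; "joint_torque": joint torques, N m; "tool_pos": TCP position; "eef_rot": TCP orientation; "force": force on the tool from outside, world axes, zero at the start; "torque": the same for the moment, N m; "opening": finger opening in m; "gripper_force": force on a finger pad.
Only numpy, scipy, OpenCV 4.12 (cv2) and the standard library are available. Lean on these libraries where they do the work, as an engineer would, in place of code of your own. Each camera call takes 0.05 s, during which the arm holds its last target. There are 200 camera calls.

## Working session

There is one attempt and no reset: what is moved stays moved. The work goes in short steps, Python scripts to look and compute and a tool call to move; the robot and the scene stay as the last step left them, time stands still between calls to the robot, and variables do not carry over. Pictures are saved under pics/ and viewed, at most 14 in all, crops included, and the job is handed in when it is done.

Besides the shell and the picture viewer there is one more tool, called after "Request:" as name(argument=value, ...), one argument or row to a line, values as JSON. play_rows: Moves the arm, as the interface text tells. Its arguments: {"type":"object","properties":{"series":{"type":"array","items":{"type":"array"}}},"required":["series"]}

```bash
mkdir -p pics; cat > h.py <<'E'
import numpy as np, cv2
from station import env
from scipy.spatial.transform import Rotation as R
def cam(n):
    i=env.camera_info(n); f=200/np.tan(np.radians(i['vfov']/2))
    if 'rvec' in i:
        Rm=cv2.Rodrigues(np.array(i['rvec'],float))[0]; t=np.array(i['tvec'],float).ravel()
        return f,i['cx'],i['cy'],Rm.T,-Rm.T@t
    s=env.sense(); T=np.array(i['T_tool_cam']); Rt=R.from_euler('xyz',s['eef_rot']).as_matrix()
    return f,i['cx'],i['cy'],Rt@T[:3,:3],Rt@T[:3,3]+np.array(s['tool_pos'])
def pt(c,u,v,z):
    f,cx,cy,Rm,o=c; d=Rm@np.array([(u-cx)/f,(v-cy)/f,1.]); return o+d*(z-o[2])/d[2]
def pix(c,p):
    f,cx,cy,Rm,o=c; q=Rm.T@(np.array(p)-o); return cx+f*q[0]/q[2],cy+f*q[1]/q[2]
def grab(n,fn=None):
    im=env.grab_frame(n)[:,:,::-1].copy()
    if fn: cv2.imwrite('pics/'+fn+'.png',im)
    return im
def orange(im,c,z,amin=15):
    h=cv2.cvtColor(im,cv2.COLOR_BGR2HSV); m=cv2.inRange(h,(5,130,90),(20,255,255))
    n,l,st,ce=cv2.connectedComponentsWithStats(m)
    out=[]
    for i in range(1,n):
        if st[i,4]>=amin:
            r=cv2.minAreaRect(np.argwhere(l==i)[:,::-1].astype(np.float32)); b=cv2.boxPoints(r)
            out.append((st[i,4],ce[i].round(1),b.round(1)))
    return out
E
python3 - <<'E'
from h import *
print(env.sense())
for n in('top','scene'):
    i=env.camera_info(n);print(n,i)
    grab(n,n+'0'); print(cam(n)[4])
print(env.camera_info('wrist'))
E
```

```text
{'t': 0.0, 'joint_positions': array([-1.35751688,  0.59212652,  0.04830575,  1.60982868, -0.03328304,
        0.94269586, -0.0337053 ]), 'qd': array([-0.0008489 ,  0.00010957, -0.00096476, -0.00065047, -0.00012933,
       -0.00028476, -0.00095781]), 'joint_torque': array([-2.13738776e-04, -5.48675323e+01,  1.54624756e+00, -1.98118150e+01,
        9.35092277e-03,  8.80721229e-03, -6.65981275e-06]), 'tool_pos': array([0.21869989, 0.69038482, 0.24113336]), 'eef_rot': array([-3.13934340e+00,  1.44447901e-04,  2.83489352e+00]), 'force': array([-0.17047282,  0.55797678, -0.56308937]), 'torque': array([ 0.03957231,  0.03074516, -0.01461071]), 'gripper_force': 0.0, 'opening': 0.08570630164022575}
top {'vfov': 44.12930540944887, 'cx': 314.02697942676883, 'cy': 199.83817542123623, 'rvec': array([ 2.13451333, -2.14388413,  0.20038267]), 'tvec': array([-0.01663418,  0.56421406,  1.66119794])}
[0.27318943 0.00847109 1.73305758]
scene {'vfov': 55.40714524223856, 'cx': 319.8540007636039, 'cy': 201.69875178620515, 'rvec': array([ 1.17184771,  2.51549858, -0.77667274]), 'tvec': array([ 0.37203993, -0.3080188 ,  1.47897323])}
[1.08275544 0.40807151 1.04008143]
{'vfov': 62.64979046302361, 'cx': 315.00703150400807, 'cy': 195.65609012903352, 'T_tool_cam': array([[ 3.42158512e-04, -9.60271933e-01, -2.79065757e-01,
         6.93120962e-02],
       [ 9.99999562e-01,  8.53560257e-05,  9.32372960e-04,
        -2.37671349e-04],
       [-8.71511641e-04, -2.79065954e-01,  9.60271542e-01,
        -1.31489887e-01],
       [ 0.00000000e+00,  0.00000000e+00,  0.00000000e+00,
         1.00000000e+00]])}
```

View pics/top0.png

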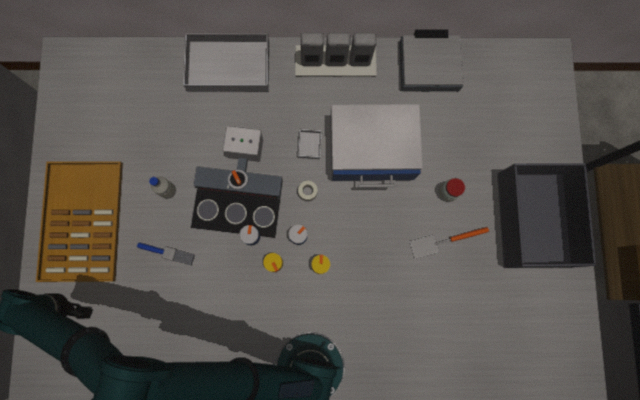

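View pics/scene0.png

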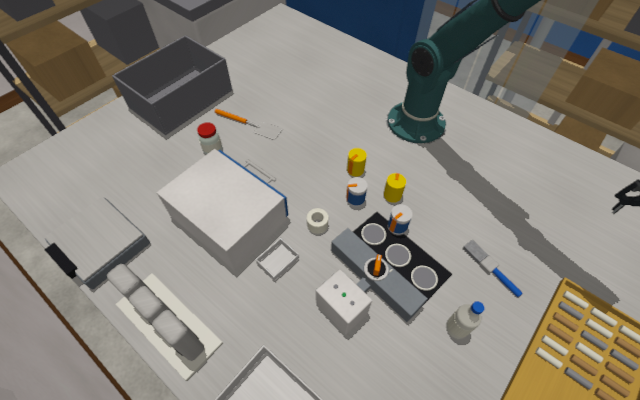

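```bash
python3 - <<'E'
from h import *
c=cam('top'); im=cv2.imread('pics/top0.png')
for a,ce,b in orange(im,c,.08): print(a,ce,pt(c,*ce,.08).round(3),[pt(c,*p,.08).round(3)[:2].tolist() for p in b])
E
```

```text
6746 [ 80.3 216.3] [0.505 0.766 0.08 ] [[0.291, 0.895], [0.71, 0.906], [0.692, 0.646], [0.274, 0.646]]
54 [235.8 176.4] [0.641 0.249 0.08 ] [[0.658, 0.265], [0.665, 0.252], [0.621, 0.23], [0.615, 0.243]]
48 [ 39.6 242.1] [0.419 0.894 0.08 ] [[0.347, 0.896], [0.49, 0.896], [0.49, 0.892], [0.347, 0.893]]
24 [249.3 229. ] [0.46  0.199 0.08 ] [[0.447, 0.206], [0.475, 0.202], [0.473, 0.193], [0.445, 0.198]]
22 [300.8 229.8] [0.457 0.026 0.08 ] [[0.451, 0.038], [0.468, 0.021], [0.463, 0.016], [0.446, 0.033]]
191 [469.5 233.9] [ 0.44  -0.543  0.08 ] [[0.432, -0.477], [0.466, -0.605], [0.449, -0.608], [0.415, -0.48]]
37 [320.7 258.7] [ 0.36 -0.04  0.08] [[0.372, -0.034], [0.372, -0.047], [0.345, -0.047], [0.345, -0.034]]
45 [274.5 266.6] [0.334 0.114 0.08 ] [[0.343, 0.132], [0.352, 0.118], [0.326, 0.099], [0.316, 0.112]]
```

The top view shows two real tins, with lids at about (249,234) and (298,234). The yellow look-alikes are at (273,262) and (320,264). The circles are at (207,210), (235,213) and (263,216), the dial at (236,177), and the cabinet handle at (373,184). The scene view agrees.

```bash
cat >> h.py <<'E'
def blobs(m,amin,amax):
    n,l,st,ce=cv2.connectedComponentsWithStats(m.astype(np.uint8)*255)
    return [(st[i],ce[i],l==i) for i in range(1,n) if amin<=st[i,4]<=amax]
E
python3 - <<'E'
from h import *
c=cam('top'); im=cv2.imread('pics/top0.png'); g=cv2.cvtColor(im,cv2.COLOR_BGR2GRAY)
# dark mat interior discs
x0,y0,x1,y1=180,150,340,255
big=cv2.resize(im[y0:y1,x0:x1],None,fx=5,fy=5,interpolation=cv2.INTER_CUBIC); cv2.imwrite('pics/crop.png',big)
hc=cv2.HoughCircles(cv2.GaussianBlur(cv2.cvtColor(big,cv2.COLOR_BGR2GRAY),(5,5),0),cv2.HOUGH_GRADIENT,1,40,param1=80,param2=25,minRadius=35,maxRadius=65)
for x,y,r in hc[0]:
    u,v=x0+(x+.5)/5-.5,y0+(y+.5)/5-.5
    print(round(u,1),round(v,1),round(r/5,1),'z0',pt(c,u,v,0).round(3)[:2],'z.08',pt(c,u,v,.08).round(3)[:2])
# bright ring comps
h=cv2.cvtColor(im,cv2.COLOR_BGR2HSV)
blue=cv2.inRange(h,(105,120,40),(125,255,255))
for st,ce,m in blobs(blue>0,15,3000): print('blue',st,ce.round(1))
for (u,v) in [(355,184),(396,184),(331,175),(331,180),(421,180),(332,105),(419,106)]: print(u,v,pt(c,u,v,.094).round(3),pt(c,u,v,.13).round(3))
for (u,v) in [(195,167),(281,177),(195,191),(280,191)]: print(u,v,pt(c,u,v,.06).round(3))
E
```

```text
235.3 212.9 11.0 z0 [0.526 0.259] z.08 [0.515 0.248]
207.1 209.3 11.2 z0 [0.54  0.359] z.08 [0.527 0.343]
263.1 216.1 11.0 z0 [0.515 0.161] z.08 [0.504 0.154]
237.1 178.7 7.2 z0 [0.65  0.255] z.08 [0.633 0.244]
248.7 234.1 9.3 z0 [0.451 0.21 ] z.08 [0.443 0.201]
blue [334 170  86   5 267] [376.5 171.9]
blue [150 177   8   8  52] [153.5 180.7]
blue [138 243  25  11 116] [149.7 247.9]
355 184 [ 0.61  -0.158  0.094] [ 0.603 -0.154  0.13 ]
396 184 [ 0.61  -0.297  0.094] [ 0.603 -0.291  0.13 ]
331 175 [ 0.642 -0.077  0.094] [ 0.634 -0.075  0.13 ]
331 180 [ 0.624 -0.076  0.094] [ 0.617 -0.075  0.13 ]
421 180 [ 0.624 -0.383  0.094] [ 0.616 -0.375  0.13 ]
332 105 [ 0.892 -0.083  0.094] [ 0.878 -0.081  0.13 ]
419 106 [ 0.888 -0.388  0.094] [ 0.875 -0.379  0.13 ]
195 167 [0.679 0.393 0.06 ]
281 177 [0.643 0.095 0.06 ]
195 191 [0.594 0.39  0.06 ]
280 191 [0.593 0.098 0.06 ]
```

View pics/crop.png

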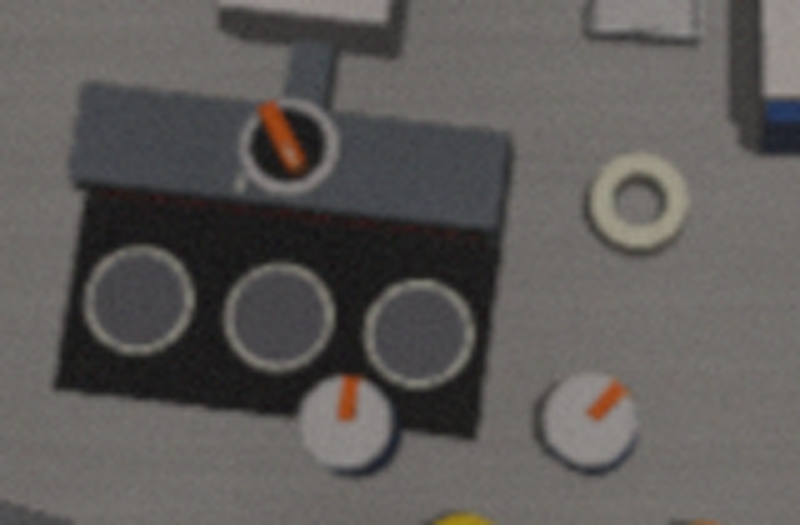

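The crop shows the lids at (350,425) and (590,420), the circles at (140,300), (280,317) and (418,333), and the dial disc at (290,147). The reader's yaw is about -0.126. Next I'll take a closer look with the wrist camera.

Request:
play_rows(
  series=[
    [[0.2,-0.45,0.05],[0,0,0.03],1],
    [[0.4,-0.9,0.1],[0,0,0.058],1],
    [[0.4,-0.9,0.1],[0,0,0.058],1],
    [[0.4,-0.9,0.1],[0,0,0.058],1],
    [[0.4,-0.9,0.1],[0,0,0.058],1],
    [[0.4,-0.9,0.1],[0,0,0.058],1],
    [[0.4,-0.9,0.1],[0,0,0.058],1],
    [[0.4,-0.9,0.1],[0,0,0.058],1],
  ],
)

```text
t: 1.1
tool_pos: [0.3797, 0.3291, 0.2823]
eef_rot: [-3.141, 0.0, 3.013]
force: [-0.1, 0.6, -0.5]
opening: 0.0855
gripper_force: 0.0
```

Request:
play_rows(
  series=[
    [[0.1,-0.25,0.05],[0,0,0],1],
    [[0.2,-0.5,0.1],[0,0,0],1],
    [[0.2,-0.5,0.1],[0,0,0],1],
    [[0.2,-0.5,0.1],[0,0,0],1],
    [[0.2,-0.5,0.1],[0,0,0],1],
    [[0.2,-0.5,0.1],[0,0,0],1],
    [[0.2,-0.5,0.1],[0,0,0],1],
  ],
)

```text
t: 1.98
tool_pos: [0.4582, 0.1333, 0.3218]
eef_rot: [3.141, -0.001, 3.021]
force: [-0.3, -0.2, -0.3]
opening: 0.0855
gripper_force: 0.0
```

```bash
cat >> h.py <<'E'
def tins(c,im,verbose=1):
    """tin lids: orange bar on lid, from centre (0) to rim (31mm); lid brightness circle fit"""
    z=.08; H,W=500,700
    res=[]
    for a,ce,b in orange(im,c,z,60):
        P=np.array([pt(c,*p,z)[:2] for p in b]); s=[np.linalg.norm(P[i]-P[i-1]) for i in range(4)]
        res.append((a,ce,pt(c,*ce,z).round(4)[:2],'L',np.round(max(s),3),'W',np.round(min(s),3),P.round(3).tolist()))
    return res
E
python3 - <<'E'
from h import *
s=env.sense(); print(s['t'],s['tool_pos'],s['eef_rot'],s['joint_positions'].round(2))
c=cam('wrist'); im=grab('wrist','w1')
for r in tins(c,im): print(r)
print(c[4])
E
```

```text
1.975 [0.45823936 0.13333823 0.32183615] [ 3.14149985e+00 -1.02884259e-03  3.02109764e+00] [-0.52  0.18  0.17  2.07 -0.04  0.9   1.12]
(np.int32(302), array([285.2,  52.4]), array([0.3376, 0.1162]), 'L', np.float64(0.029), 'W', np.float64(0.011), [[0.327, 0.105], [0.323, 0.115], [0.349, 0.128], [0.353, 0.118]])
(np.int32(336), array([149.4,  94.9]), array([ 0.3621, -0.0364]), 'L', np.float64(0.05), 'W', np.float64(0.027), [[0.36, -0.059], [0.342, -0.038], [0.377, -0.003], [0.395, -0.023]])
(np.int32(219), array([374.7, 158.3]), array([0.4608, 0.2017]), 'L', np.float64(0.029), 'W', np.float64(0.01), [[0.475, 0.195], [0.446, 0.199], [0.448, 0.209], [0.476, 0.205]])
(np.int32(191), array([225.4, 173.4]), array([0.4577, 0.0285]), 'L', np.float64(0.028), 'W', np.float64(0.009), [[0.465, 0.015], [0.445, 0.034], [0.451, 0.041], [0.471, 0.022]])
(np.int32(66), array([409.3, 277.9]), array([0.6198, 0.2348]), 'L', np.float64(0.02), 'W', np.float64(0.008), [[0.63, 0.229], [0.61, 0.231], [0.612, 0.239], [0.632, 0.237]])
[0.38943519 0.1411569  0.4533995 ]
```

View pics/w1.png

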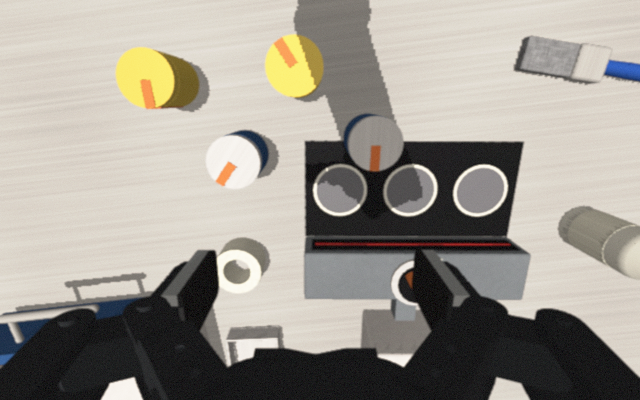

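The wrist view shows the T1 lid at (374,142), the T2 lid at (235,160), and circles 0, 1 and 2 at (340,190), (410,190) and (481,190). The yellow look-alikes are at the top.

```bash
python3 - <<'E'
from h import *
c=cam('wrist'); im=cv2.imread('pics/w1.png'); g=cv2.GaussianBlur(cv2.cvtColor(im,cv2.COLOR_BGR2GRAY),(3,3),0)
for u,v in [(374,142),(235,160)]: print(pt(c,u,v,.08).round(4))
hc=cv2.HoughCircles(g,cv2.HOUGH_GRADIENT,1,30,param1=100,param2=18,minRadius=22,maxRadius=33)
for x,y,r in hc[0]: print(x,y,r,pt(c,x,y,0).round(3)[:2],pt(c,x,y,.08).round(3)[:2])
for u,v in [(314,244),(511,244)]: print('win',pt(c,u,v,.03).round(3))
E
```

```text
[0.4424 0.2019 0.08  ]
[0.4437 0.0422 0.08  ]
339.5 189.5 22.8 [0.515 0.161] [0.493 0.158]
374.5 143.5 28.0 [0.456 0.216] [0.444 0.202]
408.5 188.5 24.3 [0.526 0.259] [0.502 0.238]
482.5 193.5 25.4 [0.546 0.364] [0.518 0.325]
243.5 263.5 26.8 [0.614 0.004] [0.574 0.028]
232.5 163.5 27.9 [0.46  0.017] [0.447 0.039]
173.5 83.5 25.6 [ 0.346 -0.04 ] [ 0.354 -0.008]
414.5 283.5 22.4 [0.68  0.262] [0.629 0.241]
194.5 287.5 23.5 [ 0.646 -0.08 ] [ 0.6   -0.041]
win [0.581 0.117 0.03 ]
win [0.615 0.391 0.03 ]
```

Request:
play_rows(
  series=[
    [[-0.035,0.172,-0.1],[0,0,0],1],
    [[-0.035,0.172,-0.3],[0,0,0],1],
    [[-0.035,0.172,-0.4],[0,0,0],1],
    [[-0.035,0.172,-0.5],[0,0,0],1],
    [[-0.035,0.172,-0.6],[0,0,0],1],
    [[-0.035,0.172,-0.67],[0,0,0],1],
    [[-0.035,0.172,-0.67],[0,0,0],1],
    [[-0.035,0.172,-0.67],[0,0,0],-1],
    [[-0.035,0.172,-0.67],[0,0,0],-1],
    [[-0.035,0.172,-0.67],[0,0,0],-1],
    [[-0.035,0.172,-0.67],[0,0,0],-1],
    [[-0.035,0.172,-0.67],[0,0,0],-1],
  ],
)

```text
t: 3.52
tool_pos: [0.4461, 0.2013, 0.0559]
eef_rot: [3.139, 0.003, 3.018]
force: [-1.2, 2.6, 8.1]
opening: 0.0608
gripper_force: 65.4
```

Request:
play_rows(
  series=[
    [[0,0,0.1],[0,0,0],-1],
    [[0.06,0.1,0.12],[0,0,0],-1],
    [[0.12,0.2,0.12],[0,0,0],-1],
    [[0.18,0.3,0.12],[0,0,0],-1],
    [[0.233,0.392,0.1],[0,0,0],-1],
    [[0.233,0.392,0.05],[0,0,0],-1],
    [[0.233,0.392,0.02],[0,0,0],-1],
    [[0.233,0.392,0.003],[0,0,0],-1],
    [[0.233,0.392,0.003],[0,0,0],-1],
    [[0.233,0.392,0.003],[0,0,0],1],
    [[0.233,0.392,0.003],[0,0,0],1],
    [[0.233,0.392,0.003],[0,0,0],1],
  ],
)

```text
t: 5.03
tool_pos: [0.5385, 0.3567, 0.0557]
eef_rot: [3.141, 0.001, 3.017]
force: [-0.1, -1.0, 0.0]
opening: 0.0856
gripper_force: 0.0
```

Request:
play_rows(
  series=[
    [[0,0,0.1],[0,0,0],1],
    [[0,0,0.25],[0,0,0],1],
    [[-0.05,-0.15,0.4],[0,0,-0.04],1],
    [[-0.1,-0.3,0.486],[0,0,-0.09],1],
    [[-0.15,-0.45,0.486],[0,0,-0.14],1],
    [[-0.2,-0.6,0.486],[0,0,-0.202],1],
    [[-0.232,-0.792,0.486],[0,0,-0.202],1],
    [[-0.232,-0.792,0.486],[0,0,-0.202],1],
    [[-0.232,-0.792,0.486],[0,0,-0.202],1],
    [[-0.232,-0.792,0.486],[0,0,-0.202],1],
  ],
)

```text
t: 6.28
tool_pos: [0.4458, 0.0405, 0.2501]
eef_rot: [3.141, 0.0, 2.383]
force: [-0.5, 0.6, 0.6]
opening: 0.0854
gripper_force: 0.0
```

```bash
cat >> h.py <<'E'
def both():
    s=env.sense(); print(s['t'],s['tool_pos'].round(4),s['eef_rot'].round(3),'j7',s['joint_positions'][6].round(2),'f',s['force'].round(1))
    for n in('wrist','top'):
        c=cam(n); im=grab(n,n+'_last')
        for a,ce,b in orange(im,c,.08,60 if n=='wrist' else 15):
            P=np.array([pt(c,*p,.08)[:2] for p in b]); e=[P[1]-P[0],P[2]-P[1]]
            L,W=sorted(map(np.linalg.norm,e))[::-1]
            if not .02<L<.06: continue
            d=max(e,key=np.linalg.norm); y=np.arctan2(d[1],d[0]); y=(y+np.pi/2)%np.pi-np.pi/2
            m=P.mean(0); u=np.array([np.cos(y),np.sin(y)])
            print(n,ce,'mid',m.round(4),'L %.3f W %.3f yaw %.2f (mod pi)'%(L,W,y),'ctr if +',(m-.0155*u).round(4),'if -',(m+.0155*u).round(4))
E
python3 - <<'E'
from h import *
both()
E
```

```text
6.275 [0.4458 0.0405 0.2501] [3.141 0.    2.383] j7 0.79 f [-0.5  0.6  0.6]
wrist [290.4  23.2] mid [0.3377 0.1162] L 0.029 W 0.014 yaw 0.56 (mod pi) ctr if + [0.3246 0.108 ] if - [0.3509 0.1245]
wrist [193.4 169.2] mid [ 0.3625 -0.0258] L 0.036 W 0.032 yaw 1.52 (mod pi) ctr if + [ 0.3617 -0.0413] if - [ 0.3632 -0.0103]
wrist [613.1 172.1] mid [0.6359 0.2487] L 0.059 W 0.018 yaw 0.49 (mod pi) ctr if + [0.6222 0.2414] if - [0.6496 0.2559]
wrist [313.4 194.3] mid [0.4576 0.028 ] L 0.027 W 0.009 yaw -0.76 (mod pi) ctr if + [0.4463 0.0386] if - [0.4689 0.0173]
top [235.9 176.5] mid [0.6398 0.2475] L 0.049 W 0.014 yaw 0.47 (mod pi) ctr if + [0.626  0.2405] if - [0.6537 0.2545]
top [205.1 202.5] mid [0.5509 0.3503] L 0.025 W 0.009 yaw -0.13 (mod pi) ctr if + [0.5355 0.3523] if - [0.5662 0.3483]
top [320.7 258.7] mid [ 0.3586 -0.0407] L 0.027 W 0.013 yaw -0.01 (mod pi) ctr if + [ 0.3431 -0.0406] if - [ 0.3741 -0.0408]
```

Request:
play_rows(
  series=[
    [[0,0,-0.12],[0,0,0],1],
    [[0,0,-0.24],[0,0,0],1],
    [[0,0,-0.36],[0,0,0],1],
    [[0,0,-0.44],[0,0,0],1],
    [[0,0,-0.487],[0,0,0],1],
    [[0,0,-0.487],[0,0,0],1],
    [[0,0,-0.487],[0,0,0],-1],
    [[0,0,-0.487],[0,0,0],-1],
    [[0,0,-0.487],[0,0,0],-1],
    [[0,0,-0.487],[0,0,0],-1],
    [[0,0,-0.487],[0,0,0],-1],
  ],
)

```text
t: 7.75
tool_pos: [0.4458, 0.0403, 0.0561]
eef_rot: [3.14, 0.001, 2.383]
force: [-0.8, 0.5, 7.4]
opening: 0.0608
gripper_force: 65.7
```

Request:
play_rows(
  series=[
    [[0,0,0.1],[0,0,0],-1],
    [[0.02,0.05,0.12],[0,0,0.05],-1],
    [[0.07,0.13,0.12],[0,0,0.1],-1],
    [[0.12,0.21,0.12],[0,0,0.15],-1],
    [[0.17,0.3,0.1],[0,0,0.202],-1],
    [[0.17,0.3,0.05],[0,0,0.202],-1],
    [[0.17,0.3,0.02],[0,0,0.202],-1],
    [[0.17,0.3,0.003],[0,0,0.202],-1],
    [[0.17,0.3,0.003],[0,0,0.202],-1],
    [[0.17,0.3,0.003],[0,0,0.202],1],
    [[0.17,0.3,0.003],[0,0,0.202],1],
    [[0.17,0.3,0.003],[0,0,0.202],1],
  ],
)

```text
t: 9.25
tool_pos: [0.5136, 0.1599, 0.0566]
eef_rot: [3.141, 0.001, 3.017]
force: [1.1, 0.5, -0.1]
opening: 0.0854
gripper_force: 0.0
```

Request:
play_rows(
  series=[
    [[0,0,0.1],[0,0,0],1],
    [[0,0,0.25],[0,0,0],1],
    [[0,0.05,0.4],[0,0,0],1],
    [[0,0.15,0.5],[0,0,0],1],
    [[0,0.24,0.6],[0,0,0],1],
    [[0,0.24,0.6],[0,0,0],1],
    [[0,0.24,0.6],[0,0,0],1],
  ],
)

```text
t: 10.12
tool_pos: [0.5127, 0.255, 0.2957]
eef_rot: [-3.14, -0.001, 3.017]
force: [-0.3, -0.4, -0.9]
opening: 0.0851
gripper_force: 0.0
```

```bash
python3 - <<'E'
from h import *
both()
E
```

```text
10.125 [0.5127 0.255  0.2957] [-3.140e+00 -1.000e-03  3.017e+00] j7 0.99 f [-0.3 -0.4 -0.9]
wrist [149.5   9. ] mid [0.3412 0.1179] L 0.022 W 0.011 yaw 0.46 (mod pi) ctr if + [0.3273 0.111 ] if - [0.3551 0.1248]
wrist [408.1 191.5] mid [0.5519 0.3525] L 0.029 W 0.010 yaw -0.15 (mod pi) ctr if + [0.5366 0.3548] if - [0.5672 0.3502]
wrist [228.9 194.6] mid [0.5309 0.1568] L 0.029 W 0.010 yaw -0.14 (mod pi) ctr if + [0.5156 0.1589] if - [0.5463 0.1547]
top [236.  176.4] mid [0.6398 0.2475] L 0.049 W 0.014 yaw 0.47 (mod pi) ctr if + [0.626  0.2405] if - [0.6537 0.2545]
top [262.9 208.2] mid [0.5295 0.1543] L 0.024 W 0.007 yaw 0.01 (mod pi) ctr if + [0.514  0.1541] if - [0.545  0.1545]
top [320.7 258.7] mid [ 0.3586 -0.0407] L 0.027 W 0.013 yaw -0.01 (mod pi) ctr if + [ 0.3431 -0.0406] if - [ 0.3741 -0.0408]
top [274.4 266.7] mid [0.3341 0.1152] L 0.033 W 0.017 yaw 0.63 (mod pi) ctr if + [0.3216 0.1061] if - [0.3467 0.1243]
```

View pics/wrist_last.png

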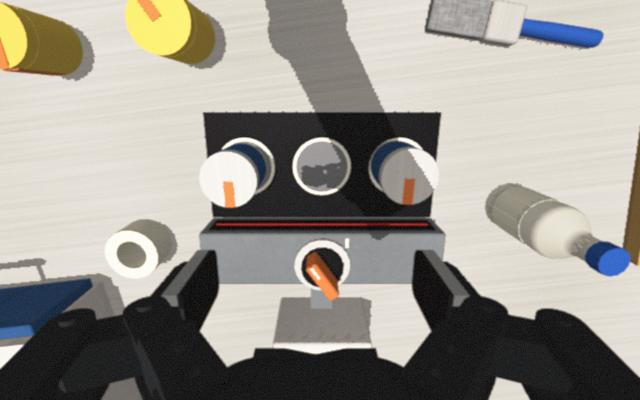

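Both tins stand on their circles within about 5 mm, yaw about -0.14. The image has them at (230,180) and (408,180), with the dial at (322,270). Now the dial.

Request:
play_rows(
  series=[
    [[0.1,-0.01,-0.05],[0,0,0.05],1],
    [[0.2,-0.02,-0.15],[0,0,0.1],1],
    [[0.298,-0.0275,-0.25],[0,0,0.15],1],
    [[0.298,-0.0275,-0.314],[0,0,0.191],1],
    [[0.298,-0.0275,-0.314],[0,0,0.191],1],
    [[0.298,-0.0275,-0.4],[0,0,0.191],1],
    [[0.298,-0.0275,-0.47],[0,0,0.191],1],
    [[0.298,-0.0275,-0.505],[0,0,0.191],1],
    [[0.298,-0.0275,-0.505],[0,0,0.191],1],
  ],
)

```text
t: 11.35
tool_pos: [0.632, 0.2447, 0.0941]
eef_rot: [-3.141, -0.001, -2.667]
force: [-0.9, 0.0, -0.5]
opening: 0.0854
gripper_force: 0.0
```

Request:
play_rows(
  series=[
    [[0,0,0],[0,0,0],-1],
    [[0,0,0],[0,0,0],-1],
    [[0,0,0],[0,0,0],-1],
    [[0,0,0],[0,0,0],-1],
    [[0,0,0],[0,0,0],-1],
    [[0,0,0],[0,0,0],-1],
  ],
)

```text
t: 12.1
tool_pos: [0.6324, 0.2459, 0.095]
eef_rot: [3.141, 0.0, -2.666]
force: [-2.1, 1.6, 5.9]
opening: 0.0128
gripper_force: 59.7
```

Request:
play_rows(
  series=[
    [[0,0,0],[0,0,-0.05],-1],
    [[0,0,0],[0,0,-0.1],-1],
    [[0,0,0],[0,0,-0.15],-1],
    [[0,0,0],[0,0,-0.2],-1],
    [[0,0,0],[0,0,-0.25],-1],
    [[0,0,0],[0,0,-0.3],-1],
    [[0,0,0],[0,0,-0.36],-1],
    [[0,0,0],[0,0,-0.36],-1],
    [[0,0,0],[0,0,-0.36],-1],
  ],
)

```text
t: 13.22
tool_pos: [0.6326, 0.2497, 0.0951]
eef_rot: [3.137, -0.002, 2.489]
force: [-2.7, 5.6, 4.5]
opening: 0.0132
gripper_force: 59.6
```

Request:
play_rows(
  series=[
    [[0,0,0],[0,0,0],1],
    [[0,0,0],[0,0,0],1],
    [[0,0,0],[0,0,0],1],
    [[0,0,0],[0,0,0],1],
    [[0,0,0.1],[0,0,0],1],
    [[0,0,0.2],[0,0,0],1],
    [[-0.2,0,0.4],[0,0,0.1],1],
    [[-0.298,0.0,0.505],[0,0,0.169],1],
    [[-0.298,0.0,0.505],[0,0,0.169],1],
    [[-0.298,0.0,0.505],[0,0,0.169],1],
    [[-0.298,0.0,0.505],[0,0,0.169],1],
  ],
)

```text
t: 14.6
tool_pos: [0.5138, 0.2446, 0.2959]
eef_rot: [-3.141, 0.0, 3.015]
force: [0.2, 0.2, 0.3]
opening: 0.0853
gripper_force: 0.0
```

```bash
python3 - <<'E'
from h import *
both()
E
```

```text
14.6 [0.5138 0.2446 0.2959] [-3.141  0.     3.015] j7 1.06 f [0.2 0.2 0.3]
wrist [417.4 189.2] mid [0.5523 0.3525] L 0.029 W 0.010 yaw -0.15 (mod pi) ctr if + [0.537  0.3548] if - [0.5676 0.3502]
wrist [237.8 192.6] mid [0.5312 0.1568] L 0.029 W 0.010 yaw -0.13 (mod pi) ctr if + [0.5158 0.1589] if - [0.5465 0.1548]
top [235.8 176.7] mid [0.6397 0.2503] L 0.046 W 0.015 yaw -0.76 (mod pi) ctr if + [0.6285 0.261 ] if - [0.6509 0.2396]
top [262.8 208.3] mid [0.5296 0.1548] L 0.025 W 0.009 yaw -0.15 (mod pi) ctr if + [0.5143 0.1572] if - [0.5449 0.1524]
top [320.7 258.7] mid [ 0.3586 -0.0407] L 0.027 W 0.013 yaw -0.01 (mod pi) ctr if + [ 0.3431 -0.0406] if - [ 0.3741 -0.0408]
top [274.7 266.7] mid [0.3345 0.1149] L 0.033 W 0.017 yaw 0.60 (mod pi) ctr if + [0.3217 0.1061] if - [0.3473 0.1236]
```

Request:
play_rows(
  series=[
    [[0.1,0,-0.05],[0,0,-0.05],1],
    [[0.2,0,-0.15],[0,0,-0.1],1],
    [[0.296,0.002,-0.25],[0,0,-0.15],1],
    [[0.296,0.002,-0.314],[0,0,-0.191],1],
    [[0.296,0.002,-0.314],[0,0,-0.191],1],
    [[0.296,0.002,-0.4],[0,0,-0.191],1],
    [[0.296,0.002,-0.47],[0,0,-0.191],1],
    [[0.296,0.002,-0.505],[0,0,-0.191],1],
    [[0.296,0.002,-0.505],[0,0,-0.191],1],
  ],
)

```text
t: 15.82
tool_pos: [0.6315, 0.2457, 0.094]
eef_rot: [-3.141, -0.0, 2.418]
force: [0.1, -1.1, 0.6]
opening: 0.0858
gripper_force: 0.0
```

Request:
play_rows(
  series=[
    [[0,0,0],[0,0,0],-1],
    [[0,0,0],[0,0,0],-1],
    [[0,0,0],[0,0,0],-1],
    [[0,0,0],[0,0,0],-1],
    [[0,0,0],[0,0,0],-1],
    [[0,0,0],[0,0,0],-1],
  ],
)

```text
t: 16.58
tool_pos: [0.6344, 0.2483, 0.0954]
eef_rot: [3.135, 0.002, 2.418]
force: [4.1, 3.4, -0.1]
opening: 0.0125
gripper_force: 59.8
```

Request:
play_rows(
  series=[
    [[0,0,0],[0,0,0.05],-1],
    [[0,0,0],[0,0,0.1],-1],
    [[0,0,0],[0,0,0.15],-1],
    [[0,0,0],[0,0,0.2],-1],
    [[0,0,0],[0,0,0.25],-1],
    [[0,0,0],[0,0,0.3],-1],
    [[0,0,0],[0,0,0.36],-1],
    [[0,0,0],[0,0,0.36],-1],
    [[0,0,0],[0,0,0.36],-1],
  ],
)

```text
t: 17.7
tool_pos: [0.6343, 0.2471, 0.0954]
eef_rot: [3.141, 0.006, -2.738]
force: [4.3, 2.5, 1.1]
opening: 0.0127
gripper_force: 60.0
```

Request:
play_rows(
  series=[
    [[0,0,0],[0,0,0],1],
    [[0,0,0],[0,0,0],1],
    [[0,0,0],[0,0,0],1],
    [[0,0,0],[0,0,0],1],
    [[0,0,0.12],[0,0,0],1],
    [[0,0,0.25],[0,0,0],1],
    [[-0.1,-0.1,0.4],[0,0,-0.05],1],
    [[-0.2,-0.25,0.5],[0,0,-0.129],1],
    [[-0.25,-0.4,0.5],[0,0,-0.129],1],
    [[-0.25,-0.6,0.5],[0,0,-0.129],1],
    [[-0.25,-0.6,0.5],[0,0,-0.129],1],
    [[-0.25,-0.6,0.5],[0,0,-0.129],1],
  ],
)

```text
t: 19.2
tool_pos: [0.5307, 0.0002, 0.295]
eef_rot: [-3.14, 0.0, 3.133]
force: [-1.0, 0.9, -0.3]
opening: 0.0853
gripper_force: 0.0
```

Request:
play_rows(
  series=[
    [[0,-0.2,0],[0,0,0],1],
    [[0,-0.4,0],[0,0,0],1],
    [[0,-0.58,0],[0,0,0],1],
    [[0,-0.58,0],[0,0,0],1],
    [[0,-0.58,0],[0,0,0],1],
    [[0,-0.58,0],[0,0,0],1],
  ],
)

```text
t: 19.95
tool_pos: [0.5321, -0.2244, 0.2939]
eef_rot: [3.14, -0.001, -3.139]
force: [1.2, -0.5, 0.1]
opening: 0.0855
gripper_force: 0.0
```

```bash
python3 - <<'E'
from h import *
both()
E
```

```text
19.95 [ 0.5321 -0.2244  0.2939] [ 3.140e+00 -1.000e-03 -3.139e+00] j7 2.04 f [ 1.2 -0.5  0.1]
wrist [496.8  10.8] mid [ 0.3818 -0.0552] L 0.049 W 0.009 yaw -1.15 (mod pi) ctr if + [ 0.3755 -0.0411] if - [ 0.388  -0.0694]
top [236.  176.5] mid [0.6398 0.2475] L 0.049 W 0.014 yaw 0.47 (mod pi) ctr if + [0.626  0.2405] if - [0.6537 0.2545]
top [205.2 202.5] mid [0.5509 0.3499] L 0.025 W 0.008 yaw -0.13 (mod pi) ctr if + [0.5355 0.3519] if - [0.5662 0.3479]
top [262.9 208.2] mid [0.5295 0.1543] L 0.024 W 0.007 yaw 0.01 (mod pi) ctr if + [0.514  0.1541] if - [0.545  0.1545]
top [273.7 264.8] mid [0.3397 0.1162] L 0.023 W 0.014 yaw 0.60 (mod pi) ctr if + [0.3269 0.1074] if - [0.3525 0.1249]
```

View pics/wrist_last.png

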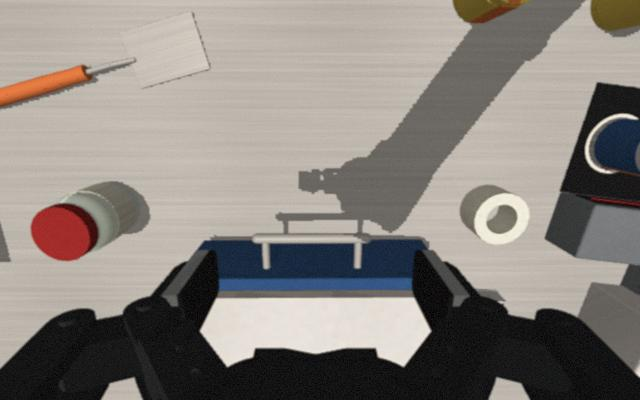

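The wrist view shows the handle bar from (254,238) to (368,238), with the drawer front behind it. The top view has the dial back at yaw 0.47, which is rest.

```bash
python3 - <<'E'
from h import *
c=cam('wrist'); 
for u,v,z in [(254,238,.094),(368,238,.094),(310,238,.094),(200,278,.118),(425,278,.118),(205,238,.118),(200,294,.13),(430,294,.13)]: print(u,v,pt(c,u,v,z).round(4))
E
```

```text
254 238 [ 0.6076 -0.2899  0.094 ]
368 238 [ 0.6071 -0.1655  0.094 ]
310 238 [ 0.6073 -0.2288  0.094 ]
200 278 [ 0.6428 -0.344   0.118 ]
425 278 [ 0.6419 -0.1076  0.118 ]
205 238 [ 0.5973 -0.3347  0.118 ]
200 294 [ 0.6542 -0.341   0.13  ]
430 294 [ 0.6533 -0.1052  0.13  ]
```

Request:
play_rows(
  series=[
    [[0,0,0],[0,0,-0.06],-0.3],
    [[0.03,0,-0.05],[0,0,-0.12],-0.3],
    [[0.06,0,-0.1],[0,0,-0.18],-0.3],
    [[0.1,0,-0.15],[0,0,-0.24],-0.3],
    [[0.14,0,-0.2],[0,0,-0.3],-0.3],
    [[0.182,-0.01,-0.25],[0,0,-0.36],-0.3],
    [[0.182,-0.01,-0.25],[0,0,-0.42],-0.3],
    [[0.182,-0.01,-0.25],[0,0,-0.48],-0.3],
    [[0.182,-0.01,-0.25],[0,0,-0.5],-0.3],
    [[0.182,-0.01,-0.25],[0,0,-0.5],-0.3],
  ],
)

```text
t: 21.3
tool_pos: [0.6051, -0.2278, 0.1938]
eef_rot: [-3.141, -0.001, 1.576]
force: [-0.4, -0.4, 0.5]
opening: 0.0298
gripper_force: 0.0
```

Request:
play_rows(
  series=[
    [[0,0,-0.08],[0,0,0],-0.3],
    [[0,0,-0.15],[0,0,0],-0.3],
    [[0,0,-0.21],[0,0,0],-0.3],
    [[0,0,-0.265],[0,0,0],-0.3],
    [[0,0,-0.265],[0,0,0],-0.3],
  ],
)

```text
t: 21.92
tool_pos: [0.6049, -0.2294, 0.0874]
eef_rot: [-3.141, -0.001, 1.574]
force: [0.3, 0.7, 0.4]
opening: 0.0297
gripper_force: 0.0
```

Request:
play_rows(
  series=[
    [[0,0,0],[0,0,0],-1],
    [[0,0,0],[0,0,0],-1],
    [[0,0,0],[0,0,0],-1],
    [[-0.04,0,0],[0,0,0],-1],
    [[-0.1,0,0],[0,0,0],-1],
    [[-0.16,0,0],[0,0,0],-1],
    [[-0.22,0,0],[0,0,0],-1],
    [[-0.28,0,0],[0,0,0],-1],
    [[-0.34,0,0],[0,0,0],-1],
    [[-0.38,0,0],[0,0,0],-1],
    [[-0.408,0,0],[0,0,0],-1],
    [[-0.408,0,0],[0,0,0],-1],
  ],
)

```text
t: 23.42
tool_pos: [0.4406, -0.231, 0.0885]
eef_rot: [-3.142, 0.001, 1.571]
force: [-0.8, -3.5, -1.1]
opening: 0.0085
gripper_force: 60.6
```

Request:
play_rows(
  series=[
    [[0,0,0],[0,0,0],-0.3],
    [[0,0,0],[0,0,0],-0.3],
    [[0,0,0],[0,0,0],-0.3],
    [[0,0,0.13],[0,0,0],-0.3],
    [[0,0,0.27],[0,0,0],-0.3],
    [[0,0,0.4],[0,0,0],1],
    [[0,0,0.48],[0,0,0],1],
    [[0,0,0.48],[0,0,0],1],
  ],
)

```text
t: 24.42
tool_pos: [0.4428, -0.2307, 0.2826]
eef_rot: [3.136, 0.001, 1.573]
force: [-0.1, 0.4, -0.5]
opening: 0.0816
gripper_force: 0.0
```

Request:
play_rows(
  series=[
    [[0.02,0.1,0],[0,0,0.06],1],
    [[0.04,0.2,0],[0,0,0.12],1],
    [[0.07,0.32,0],[0,0,0.18],1],
    [[0.1,0.45,0],[0,0,0.24],1],
    [[0.13,0.6,0],[0,0,0.3],1],
    [[0.16,0.75,0],[0,0,0.36],1],
    [[0.188,0.9,0],[0,0,0.42],1],
    [[0.188,0.975,0],[0,0,0.46],1],
    [[0.188,0.975,0],[0,0,0.46],1],
    [[0.188,0.975,0],[0,0,0.46],1],
  ],
)

```text
t: 25.68
tool_pos: [0.5157, 0.1583, 0.2792]
eef_rot: [-3.14, -0.002, 3.015]
force: [0.2, -0.2, 0.0]
opening: 0.0854
gripper_force: 0.0
```

```bash
python3 - <<'E'
from h import *
both()
im=cv2.imread('pics/top_last.png')[90:250,180:440]
cv2.imwrite('pics/crop2.png',cv2.resize(im,None,fx=3,fy=3,interpolation=cv2.INTER_CUBIC))
E
```

```text
25.675 [0.5157 0.1583 0.2792] [-3.140e+00 -2.000e-03  3.015e+00] j7 1.23 f [ 0.2 -0.2  0. ]
wrist [506.3 182.1] mid [0.5522 0.3525] L 0.030 W 0.011 yaw -0.13 (mod pi) ctr if + [0.5369 0.3546] if - [0.5676 0.3505]
wrist [315.8 184.8] mid [0.5305 0.1563] L 0.028 W 0.009 yaw -0.12 (mod pi) ctr if + [0.5151 0.1582] if - [0.5459 0.1544]
wrist [403.3 261.6] mid [0.6335 0.2446] L 0.046 W 0.016 yaw 0.48 (mod pi) ctr if + [0.6197 0.2375] if - [0.6473 0.2517]
top [205.3 202.4] mid [0.551  0.3499] L 0.025 W 0.009 yaw -0.17 (mod pi) ctr if + [0.5358 0.3525] if - [0.5663 0.3473]
top [320.7 258.7] mid [ 0.3586 -0.0407] L 0.027 W 0.013 yaw -0.01 (mod pi) ctr if + [ 0.3431 -0.0406] if - [ 0.3741 -0.0408]
top [275.1 266.1] mid [0.3353 0.1118] L 0.031 W 0.011 yaw 0.62 (mod pi) ctr if + [0.3227 0.1028] if - [0.348  0.1208]
```

View pics/crop2.png

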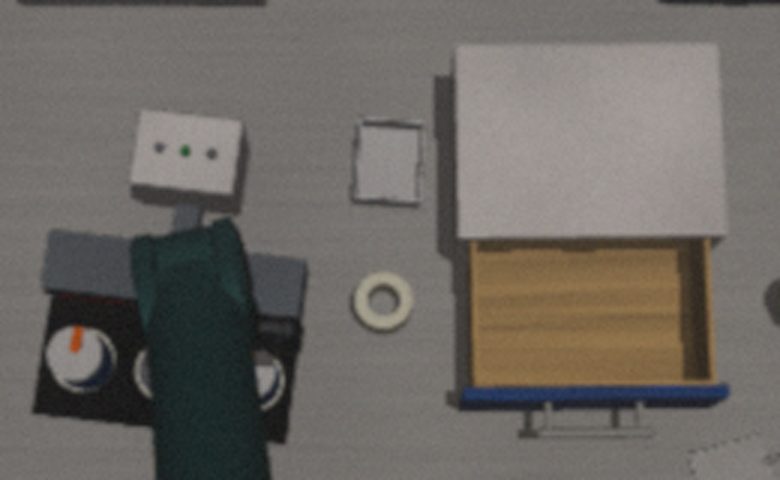

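The crop shows the drawer open, with interior edges at about x 472–712, y 240–385. T1 is still on its circle, and the arm hides T2. Now I'll pick up T2.

Request:
play_rows(
  series=[
    [[0,0,-0.13],[0,0,0],1],
    [[0,0,-0.26],[0,0,0],1],
    [[0,0,-0.39],[0,0,0],1],
    [[0,0,-0.5],[0,0,0],1],
    [[0,0,-0.555],[0,0,0],1],
    [[0,0,-0.555],[0,0,0],1],
    [[0,0,-0.555],[0,0,0],-1],
    [[0,0,-0.555],[0,0,0],-1],
    [[0,0,-0.555],[0,0,0],-1],
    [[0,0,-0.555],[0,0,0],-1],
    [[0,0,-0.555],[0,0,0],-1],
  ],
)

```text
t: 27.15
tool_pos: [0.5176, 0.1593, 0.06]
eef_rot: [3.141, 0.003, 3.016]
force: [-0.7, -1.6, 6.6]
opening: 0.0602
gripper_force: 64.8
```

Request:
play_rows(
  series=[
    [[0,0,0.12],[0,0,0],-1],
    [[0,0,0.25],[0,0,0],-1],
    [[0,0,0.4],[0,0,0],-1],
    [[0,0,0.52],[0,0,0],-1],
    [[0.02,-0.12,0.52],[0,0,0.01],-1],
    [[0.04,-0.25,0.52],[0,0,0.02],-1],
    [[0.06,-0.38,0.52],[0,0,0.03],-1],
    [[0.075,-0.51,0.52],[0,0,0.04],-1],
    [[0.075,-0.64,0.52],[0,0,0.04],-1],
    [[0.075,-0.77,0.52],[0,0,0.04],-1],
    [[0.075,-0.83,0.52],[0,0,0.04],-1],
    [[0.075,-0.83,0.52],[0,0,0.04],-1],
  ],
)

```text
t: 28.65
tool_pos: [0.5454, -0.1749, 0.2665]
eef_rot: [-3.141, -0.0, 3.138]
force: [0.1, 0.4, -2.6]
opening: 0.0605
gripper_force: 67.6
```

Request:
play_rows(
  series=[
    [[0,0,-0.12],[0,0,0],-1],
    [[0,0,-0.24],[0,0,0],-1],
    [[0,0,-0.34],[0,0,0],-1],
    [[0,0,-0.42],[0,0,0],-1],
    [[0,0,-0.45],[0,0,0],-1],
    [[0,0,-0.46],[0,0,0],-1],
    [[0,0,-0.46],[0,0,0],-1],
  ],
)

```text
t: 29.52
tool_pos: [0.5474, -0.172, 0.0832]
eef_rot: [-3.141, 0.002, -3.14]
force: [-0.7, -0.2, -3.5]
opening: 0.0605
gripper_force: 67.6
```

Request:
play_rows(
  series=[
    [[0,0,0],[0,0,0],1],
    [[0,0,0],[0,0,0],1],
    [[0,0,0],[0,0,0],1],
    [[0,0,0.12],[0,0,0],1],
    [[0,0,0.25],[0,0,0],1],
    [[0,0,0.4],[0,0,0],1],
    [[0,0,0.5],[0,0,0],1],
    [[0,0.1,0.55],[0,0,0],1],
    [[0,0.25,0.55],[0,0,0],1],
    [[0,0.4,0.55],[0,0,0],1],
    [[0,0.4,0.55],[0,0,0],1],
  ],
)

```text
t: 30.9
tool_pos: [0.5465, -0.0055, 0.3022]
eef_rot: [3.138, -0.0, -3.13]
force: [-0.4, -0.8, -0.6]
opening: 0.0852
gripper_force: 0.0
```

```bash
python3 - <<'E'
from h import *
both()
E
```

```text
30.9 [ 0.5465 -0.0055  0.3022] [ 3.138 -0.    -3.13 ] j7 1.69 f [-0.4 -0.8 -0.6]
wrist [636.  178.7] mid [0.5543 0.3521] L 0.024 W 0.010 yaw -0.10 (mod pi) ctr if + [0.5389 0.3537] if - [0.5697 0.3505]
wrist [153. 182.] mid [ 0.5663 -0.1841] L 0.031 W 0.010 yaw 0.02 (mod pi) ctr if + [ 0.5508 -0.1843] if - [ 0.5818 -0.1838]
top [235.9 176.4] mid [0.6398 0.2475] L 0.049 W 0.014 yaw 0.47 (mod pi) ctr if + [0.626  0.2405] if - [0.6537 0.2545]
top [360.5 197.9] mid [ 0.5649 -0.1773] L 0.029 W 0.008 yaw 0.15 (mod pi) ctr if + [ 0.5495 -0.1795] if - [ 0.5802 -0.175 ]
top [205.2 202.3] mid [0.551  0.3503] L 0.025 W 0.009 yaw -0.17 (mod pi) ctr if + [0.5358 0.3529] if - [0.5663 0.3477]
```

View pics/wrist_last.png

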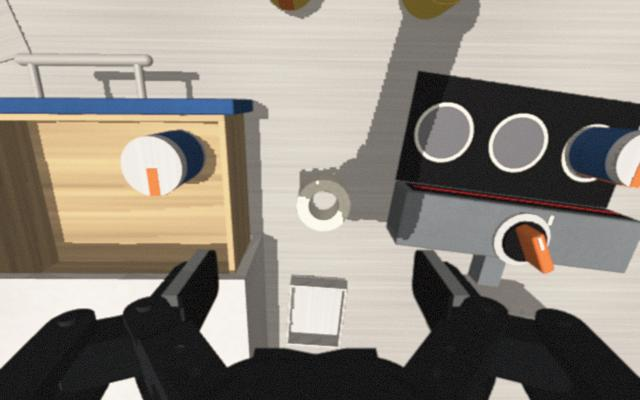

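T2 stands upright in the drawer, its lid at (155,165). T1 is still on its circle at the right edge.

Request:
play_rows(
  series=[
    [[0,0.15,0],[0,0,-0.02],1],
    [[0,0.3,0],[0,0,-0.043],1],
    [[-0.01,0.45,0],[0,0,-0.043],1],
    [[-0.02,0.6,0],[0,0,-0.043],1],
    [[-0.02,0.75,-0.05],[0,0,-0.043],1],
    [[-0.02,0.9,-0.1],[0,0,-0.043],1],
    [[-0.02,0.904,-0.15],[0,0,-0.043],1],
    [[-0.02,0.904,-0.2],[0,0,-0.043],1],
    [[-0.02,0.904,-0.2],[0,0,-0.043],1],
  ],
)

```text
t: 32.12
tool_pos: [0.5388, 0.3465, 0.2207]
eef_rot: [-3.138, -0.002, 3.004]
force: [0.2, -0.1, 0.4]
opening: 0.0857
gripper_force: 0.0
```

```bash
python3 - <<'E'
from h import *
both()
E
```

```text
32.125 [0.5388 0.3465 0.2207] [-3.138e+00 -2.000e-03  3.004e+00] j7 1.0 f [ 0.2 -0.1  0.4]
wrist [324.5 198.5] mid [0.5515 0.3523] L 0.029 W 0.009 yaw -0.12 (mod pi) ctr if + [0.5361 0.3542] if - [0.5669 0.3503]
wrist [228.4 308.9] mid [0.6465 0.2445] L 0.055 W 0.034 yaw 0.46 (mod pi) ctr if + [0.6327 0.2376] if - [0.6604 0.2513]
top [235.9 176.5] mid [0.6398 0.2475] L 0.049 W 0.014 yaw 0.47 (mod pi) ctr if + [0.626  0.2405] if - [0.6537 0.2545]
top [360.6 198. ] mid [ 0.5649 -0.1774] L 0.028 W 0.008 yaw 0.12 (mod pi) ctr if + [ 0.5496 -0.1793] if - [ 0.5803 -0.1755]
top [320.7 258.7] mid [ 0.3586 -0.0407] L 0.027 W 0.013 yaw -0.01 (mod pi) ctr if + [ 0.3431 -0.0406] if - [ 0.3741 -0.0408]
top [274.6 266.6] mid [0.3345 0.1149] L 0.033 W 0.017 yaw 0.60 (mod pi) ctr if + [0.3217 0.1061] if - [0.3473 0.1236]
```

Request:
play_rows(
  series=[
    [[0,0.016,-0.1],[0,0,0],1],
    [[0,0.016,-0.2],[0,0,0],1],
    [[0,0.016,-0.3],[0,0,0],1],
    [[0,0.016,-0.37],[0,0,0],1],
    [[0,0.016,-0.41],[0,0,0],1],
    [[0,0.016,-0.41],[0,0,0],1],
    [[0,0.016,-0.41],[0,0,0],-1],
    [[0,0.016,-0.41],[0,0,0],-1],
    [[0,0.016,-0.41],[0,0,0],-1],
    [[0,0.016,-0.41],[0,0,0],-1],
    [[0,0.016,-0.41],[0,0,0],-1],
  ],
)

```text
t: 33.6
tool_pos: [0.5399, 0.3559, 0.0603]
eef_rot: [3.14, 0.003, 3.007]
force: [-1.7, -2.1, 5.9]
opening: 0.0604
gripper_force: 65.3
```

Request:
play_rows(
  series=[
    [[0,0,0.12],[0,0,0],-1],
    [[0,0,0.25],[0,0,0],-1],
    [[0,0,0.4],[0,0,0],-1],
    [[0,0,0.52],[0,0,0],-1],
    [[0,-0.13,0.52],[0,0,0.01],-1],
    [[0,-0.26,0.52],[0,0,0.02],-1],
    [[0,-0.39,0.52],[0,0,0.03],-1],
    [[0.02,-0.52,0.52],[0,0,0.043],-1],
    [[0.02,-0.65,0.52],[0,0,0.043],-1],
    [[0.02,-0.78,0.52],[0,0,0.043],-1],
    [[0.02,-0.8,0.52],[0,0,0.043],-1],
    [[0.02,-0.8,0.52],[0,0,0.043],-1],
  ],
)

```text
t: 35.1
tool_pos: [0.5462, 0.0354, 0.2664]
eef_rot: [3.141, 0.0, 3.141]
force: [0.0, 1.0, -2.3]
opening: 0.0608
gripper_force: 66.5
```

Request:
play_rows(
  series=[
    [[0,-0.13,0],[0,0,0],-1],
    [[0,-0.26,0],[0,0,0],-1],
    [[0,-0.39,0],[0,0,0],-1],
    [[0,-0.52,0],[0,0,0],-1],
    [[0,-0.65,0],[0,0,0],-1],
    [[0,-0.76,0],[0,0,0],-1],
    [[0,-0.8,0],[0,0,0],-1],
    [[0,-0.8,0],[0,0,0],-1],
    [[0,-0.8,0],[0,0,0],-1],
  ],
)

```text
t: 36.22
tool_pos: [0.5474, -0.2809, 0.2658]
eef_rot: [3.139, -0.0, -3.137]
force: [-0.4, 0.4, -2.3]
opening: 0.0603
gripper_force: 66.6
```

Request:
play_rows(
  series=[
    [[0,0,-0.12],[0,0,0],-1],
    [[0,0,-0.24],[0,0,0],-1],
    [[0,0,-0.34],[0,0,0],-1],
    [[0,0,-0.42],[0,0,0],-1],
    [[0,0,-0.45],[0,0,0],-1],
    [[0,0,-0.46],[0,0,0],-1],
    [[0,0,-0.46],[0,0,0],-1],
  ],
)

```text
t: 37.1
tool_pos: [0.5476, -0.2841, 0.0834]
eef_rot: [-3.141, 0.002, -3.14]
force: [-0.3, 0.1, -2.2]
opening: 0.0605
gripper_force: 66.4
```

Request:
play_rows(
  series=[
    [[0,0,0],[0,0,0],1],
    [[0,0,0],[0,0,0],1],
    [[0,0,0],[0,0,0],1],
    [[0,0,0.12],[0,0,0],1],
    [[0,0,0.25],[0,0,0],1],
    [[0,0,0.4],[0,0,0],1],
    [[0,0,0.5],[0,0,0],1],
    [[-0.1,0.07,0.55],[0,0,0],1],
    [[-0.2,0.14,0.55],[0,0,0],1],
    [[-0.2,0.14,0.55],[0,0,0],1],
    [[-0.2,0.14,0.55],[0,0,0],1],
  ],
)

```text
t: 38.48
tool_pos: [0.467, -0.2285, 0.3028]
eef_rot: [-3.141, 0.002, -3.14]
force: [-0.1, -0.8, -0.3]
opening: 0.0852
gripper_force: 0.0
```

```bash
python3 - <<'E'
from h import *
both()
c=cam('wrist')
E
```

```text
38.475 [ 0.467  -0.2285  0.3028] [-3.141e+00  2.000e-03 -3.140e+00] j7 2.11 f [-0.1 -0.8 -0.3]
wrist [619.5  32.2] mid [0.3342 0.067 ] L 0.042 W 0.005 yaw -1.35 (mod pi) ctr if + [0.3308 0.0821] if - [0.3375 0.0519]
wrist [500.7  65.2] mid [ 0.3691 -0.0474] L 0.056 W 0.028 yaw -0.84 (mod pi) ctr if + [ 0.3587 -0.0359] if - [ 0.3794 -0.0589]
wrist [264.1 252.4] mid [ 0.5713 -0.2891] L 0.030 W 0.009 yaw -0.04 (mod pi) ctr if + [ 0.5558 -0.2885] if - [ 0.5868 -0.2897]
wrist [365.5 252.9] mid [ 0.5712 -0.1691] L 0.030 W 0.010 yaw -0.02 (mod pi) ctr if + [ 0.5557 -0.1688] if - [ 0.5867 -0.1694]
top [235.9 176.5] mid [0.6398 0.2475] L 0.049 W 0.014 yaw 0.47 (mod pi) ctr if + [0.626  0.2405] if - [0.6537 0.2545]
top [360.4 197.8] mid [ 0.5648 -0.1769] L 0.028 W 0.008 yaw 0.15 (mod pi) ctr if + [ 0.5494 -0.1792] if - [ 0.5801 -0.1746]
top [274.6 266.6] mid [0.3345 0.1149] L 0.033 W 0.017 yaw 0.60 (mod pi) ctr if + [0.3217 0.1061] if - [0.3473 0.1236]
```

View pics/wrist_last.png

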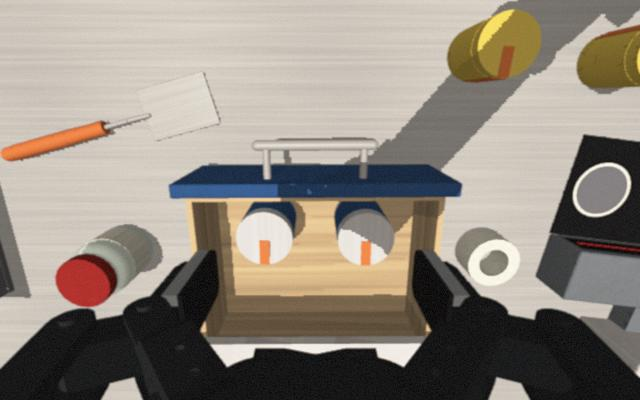

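Both tins stand in the drawer, lids at (265,235) and (365,235). The handle is at y≈145. Now I'll close it by the handle.

Request:
play_rows(
  series=[
    [[0,0,0],[0,0,-0.06],-0.3],
    [[-0.02,0,-0.05],[0,0,-0.12],-0.3],
    [[-0.04,0,-0.1],[0,0,-0.18],-0.3],
    [[-0.062,0,-0.15],[0,0,-0.24],-0.3],
    [[-0.062,0,-0.2],[0,0,-0.3],-0.3],
    [[-0.062,0,-0.25],[0,0,-0.36],-0.3],
    [[-0.062,0,-0.25],[0,0,-0.42],-0.3],
    [[-0.062,0,-0.25],[0,0,-0.48],-0.3],
    [[-0.062,0,-0.25],[0,0,-0.5],-0.3],
    [[-0.062,0,-0.25],[0,0,-0.5],-0.3],
  ],
)

```text
t: 39.83
tool_pos: [0.4428, -0.2289, 0.202]
eef_rot: [-3.141, 0.002, 1.573]
force: [-0.7, 0.5, -0.2]
opening: 0.0297
gripper_force: 0.0
```

```bash
python3 - <<'E'
from h import *
s=env.sense(); print(s['tool_pos'],s['eef_rot'])
c=cam('wrist'); im=grab('wrist','wh')
E
```

```text
[ 0.44275939 -0.22894099  0.20199559] [-3.14114543e+00  1.57447150e-03  1.57309877e+00]
```

Request:
play_rows(
  series=[
    [[-0.002,0,-0.08],[0,0,0],-0.3],
    [[-0.002,0,-0.16],[0,0,0],-0.3],
    [[-0.002,0,-0.23],[0,0,0],-0.3],
    [[-0.002,0,-0.284],[0,0,0],-0.3],
    [[-0.002,0,-0.284],[0,0,0],-0.3],
    [[-0.002,0,-0.284],[0,0,0],-1],
    [[-0.002,0,-0.284],[0,0,0],-1],
    [[-0.002,0,-0.284],[0,0,0],-1],
  ],
)

```text
t: 40.88
tool_pos: [0.4413, -0.2287, 0.0888]
eef_rot: [3.141, 0.001, 1.572]
force: [0.8, -1.7, -1.8]
opening: 0.009
gripper_force: 58.4
```

Request:
play_rows(
  series=[
    [[0.01,0,0],[0,0,0],-1],
    [[0.03,0,0],[0,0,0],-1],
    [[0.07,0,0],[0,0,0],-1],
    [[0.11,0,0],[0,0,0],-1],
    [[0.16,0,0],[0,0,0],-1],
    [[0.21,0,0],[0,0,0],-1],
    [[0.26,0,0],[0,0,0],-1],
    [[0.31,0,0],[0,0,0],-1],
    [[0.35,0,0],[0,0,0],-1],
    [[0.385,0,0],[0,0,0],-1],
    [[0.405,0,0],[0,0,0],-1],
    [[0.415,0,0],[0,0,0],-1],
  ],
)

```text
t: 42.38
tool_pos: [0.6062, -0.2276, 0.0888]
eef_rot: [-3.139, -0.002, 1.573]
force: [-6.0, 1.9, 8.5]
opening: 0.0088
gripper_force: 59.8
```

Request:
play_rows(
  series=[
    [[0.005,0,0],[0,0,0],-1],
    [[0.005,0,0],[0,0,0],-1],
    [[0.0,0,0],[0,0,0],-0.3],
    [[0.0,0,0],[0,0,0],-0.3],
    [[0,0,0],[0,0,0],-0.3],
    [[0,0,0.12],[0,0,0],-0.3],
    [[0,0,0.25],[0,0,0],-0.3],
    [[-0.1,0,0.4],[0,0,0],-0.3],
    [[-0.3,0,0.5],[0,0,0],-0.3],
    [[-0.3,0,0.5],[0,0,0],-0.3],
    [[-0.3,0,0.5],[0,0,0],-0.3],
  ],
)

```text
t: 43.75
tool_pos: [0.485, -0.2291, 0.2901]
eef_rot: [3.139, -0.001, 1.569]
force: [1.7, -0.6, -0.2]
opening: 0.03
gripper_force: 0.0
```

Request:
play_rows(
  series=[
    [[0,0.12,0],[0,0,0],-0.3],
    [[0,0.25,0],[0,0,0],-0.3],
    [[0,0.4,0.05],[0,0,0],-0.3],
    [[0,0.5,0.05],[0,0,0],-0.3],
    [[0,0.5,0.05],[0,0,0],-0.3],
    [[0,0.5,0.05],[0,0,0],-0.3],
  ],
)

```text
t: 44.5
tool_pos: [0.4875, -0.0282, 0.3085]
eef_rot: [3.142, 0.001, 1.573]
force: [-0.0, -0.6, 0.7]
opening: 0.0298
gripper_force: 0.0
```

```bash
python3 - <<'E'
from h import *
both()
im=cv2.imread('pics/top_last.png'); c=cam('top')
for f in('top0','top_last'):
    h=cv2.cvtColor(cv2.imread('pics/%s.png'%f),cv2.COLOR_BGR2HSV); m=cv2.inRange(h,(105,120,40),(125,255,255)); m[:, :320]=0
    for st,ce,_ in blobs(m>0,30,3000): print(f,st,ce.round(1))
cv2.imwrite('pics/crop3.png',cv2.resize(im[80:260,130:500],None,fx=2,fy=2))
E
```

```text
44.5 [ 0.4875 -0.0282  0.3085] [3.142e+00 1.000e-03 1.573e+00] j7 0.36 f [-0.  -0.6  0.7]
wrist [162.2  21.2] mid [0.3377 0.1166] L 0.029 W 0.012 yaw 0.47 (mod pi) ctr if + [0.3239 0.1096] if - [0.3515 0.1236]
wrist [208.2 172.5] mid [ 0.3712 -0.0363] L 0.053 W 0.022 yaw 0.28 (mod pi) ctr if + [ 0.3563 -0.0406] if - [ 0.3861 -0.0321]
top [235.9 176.5] mid [0.6398 0.2475] L 0.049 W 0.014 yaw 0.47 (mod pi) ctr if + [0.626  0.2405] if - [0.6537 0.2545]
top [320.7 258.7] mid [ 0.3586 -0.0407] L 0.027 W 0.013 yaw -0.01 (mod pi) ctr if + [ 0.3431 -0.0406] if - [ 0.3741 -0.0408]
top0 [334 170  86   5 267] [376.5 171.9]
top_last [334 174  86   5 275] [374.4 176. ]
```

View pics/crop3.png

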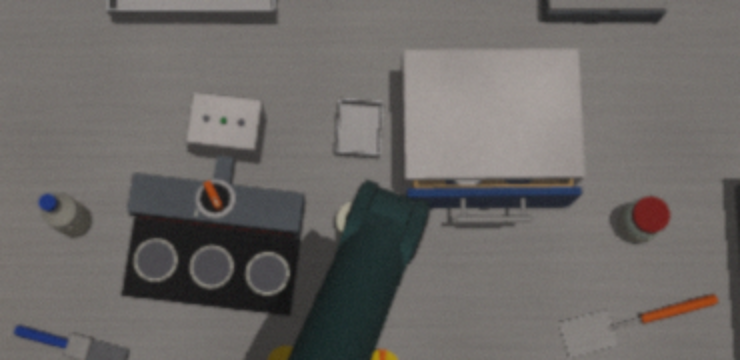

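The crop shows a gap at the drawer's front of about 14 mm (the blue edge is 4 px lower than at the start). I'll push it shut with closed fingers.

Request:
play_rows(
  series=[
    [[0,-0.13,0],[0,0,0],-1],
    [[0.05,-0.26,0],[0,0,0],-1],
    [[0.1,-0.39,-0.1],[0,0,0],-1],
    [[0.12,-0.5,-0.2],[0,0,0],-1],
    [[0.12,-0.5,-0.33],[0,0,0],-1],
    [[0.12,-0.5,-0.45],[0,0,0],-1],
    [[0.12,-0.5,-0.54],[0,0,0],-1],
    [[0.12,-0.5,-0.54],[0,0,0],-1],
  ],
)

```text
t: 45.6
tool_pos: [0.5327, -0.229, 0.0903]
eef_rot: [-3.136, -0.002, 1.569]
force: [-0.4, 0.5, 0.3]
opening: 0.0
gripper_force: 0.0
```

Request:
play_rows(
  series=[
    [[0.03,0,0],[0,0,0],-1],
    [[0.05,0,0],[0,0,0],-1],
    [[0.07,0,0],[0,0,0],-1],
    [[0.08,0,0],[0,0,0],-1],
    [[0.09,0,0],[0,0,0],-1],
    [[0.1,0,0],[0,0,0],-1],
    [[0.11,0,0],[0,0,0],-1],
    [[0.11,0,0],[0,0,0],-1],
  ],
)

```text
t: 46.6
tool_pos: [0.5794, -0.2283, 0.0927]
eef_rot: [3.141, 0.0, 1.572]
force: [1.2, 0.1, -0.5]
opening: -0.0001
gripper_force: 0.0
```

Request:
play_rows(
  series=[
    [[0.01,0,0],[0,0,0],-1],
    [[0.015,0,0],[0,0,0],-1],
    [[0.02,0,0],[0,0,0],-1],
    [[0.02,0,0],[0,0,0],-1],
  ],
)

```text
t: 47.1
tool_pos: [0.5873, -0.2283, 0.0927]
eef_rot: [3.141, 0.0, 1.572]
force: [-0.0, 0.3, -0.4]
opening: -0.0002
gripper_force: 0.1
```

Request:
play_rows(
  series=[
    [[0.008,0,0],[0,0,0],-1],
    [[0.012,0,0],[0,0,0],-1],
    [[0.012,0,0],[0,0,0],-1],
  ],
)

```text
t: 47.48
tool_pos: [0.5877, -0.2283, 0.0925]
eef_rot: [-3.135, -0.002, 1.571]
force: [-7.2, 0.9, 5.3]
opening: -0.0001
gripper_force: 4.1
```

Request:
play_rows(
  series=[
    [[0.01,0,0],[0,0,0],-1],
    [[0.01,0,0],[0,0,0],-1],
    [[0.01,0,0],[0,0,0],-1],
  ],
)

```text
t: 47.85
tool_pos: [0.588, -0.2283, 0.0925]
eef_rot: [-3.129, -0.005, 1.57]
force: [-13.5, 0.5, 10.5]
opening: 0.0002
gripper_force: 7.4
```

Request:
play_rows(
  series=[
    [[-0.02,0,0],[0,0,0],-1],
    [[-0.1,0,0],[0,0,0],-1],
    [[-0.2,0,0.1],[0,0,0],-1],
    [[-0.25,0.1,0.3],[0,0,0],-1],
    [[-0.25,0.25,0.5],[0,0,0],-1],
    [[-0.25,0.4,0.5],[0,0,0],-1],
    [[-0.25,0.6,0.5],[0,0,0],-1],
    [[-0.25,0.6,0.5],[0,0,0],-1],
    [[-0.25,0.6,0.5],[0,0,0],-1],
  ],
)

```text
t: 48.98
tool_pos: [0.4974, 0.0192, 0.2932]
eef_rot: [3.139, -0.003, 1.585]
force: [-0.1, -0.5, 0.7]
opening: 0.0
gripper_force: 0.0
```

```bash
python3 - <<'E'
from h import *
both()
im=cv2.imread('pics/top_last.png')
for f in('top0','top_last'):
    h=cv2.cvtColor(cv2.imread('pics/%s.png'%f),cv2.COLOR_BGR2HSV); m=cv2.inRange(h,(105,120,40),(125,255,255)); m[:, :320]=0
    for st,ce,_ in blobs(m>0,30,3000): print(f,st,ce.round(1))
cv2.imwrite('pics/crop4.png',cv2.resize(im[80:260,130:500],None,fx=2,fy=2))
E
```

```text
48.975 [0.4974 0.0192 0.2932] [ 3.139e+00 -3.000e-03  1.585e+00] j7 0.34 f [-0.1 -0.5  0.7]
wrist [152.   69.9] mid [0.3377 0.1163] L 0.030 W 0.012 yaw 0.45 (mod pi) ctr if + [0.3238 0.1096] if - [0.3517 0.1231]
wrist [200.  214.1] mid [ 0.3739 -0.0335] L 0.059 W 0.025 yaw 0.41 (mod pi) ctr if + [ 0.3597 -0.0397] if - [ 0.3881 -0.0273]
top [235.9 176.4] mid [0.6398 0.2475] L 0.049 W 0.014 yaw 0.47 (mod pi) ctr if + [0.626  0.2405] if - [0.6537 0.2545]
top [320.7 258.7] mid [ 0.3586 -0.0407] L 0.027 W 0.013 yaw -0.01 (mod pi) ctr if + [ 0.3431 -0.0406] if - [ 0.3741 -0.0408]
top0 [334 170  86   5 267] [376.5 171.9]
top_last [334 170  86   5 280] [375.5 172. ]
```

View pics/crop4.png

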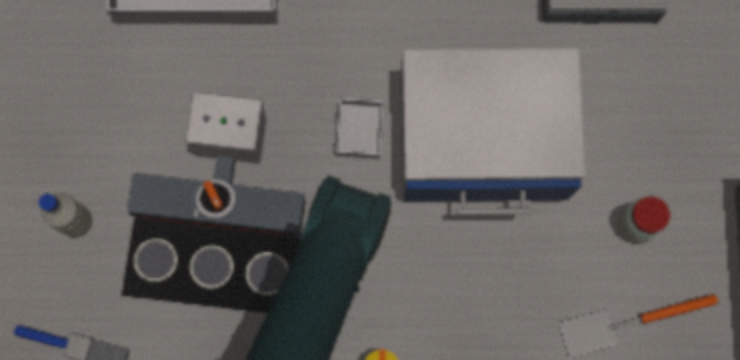

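The drawer is back at its starting shut position and the dial is at rest, so I'm handing in.

```bash
python3 -c "
from station import env
print(env.job_done())"
```

```text
the job is handed in; nothing more can be done
None
```

I handed in the job, and the interface returned no verdict. Both tins (only two were present) faced the reader on their circles while the dial clicked to read. They were then stood in the drawer; the last camera check showed the drawer fully shut and the dial back at rest, but I did not see the tins again once it was shut.

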